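# Index a welding positioner by one turn of its hand wheel

### The arm

A 6-joint arm with a two-finger parallel gripper is mounted at the origin on a cart in front of the work surface, level with it; the furniture and walls round the work are solid. World frame = base frame: x ahead of the robot, y to its left, z up, the work surface at z = 0. Lengths are in mm, angles in rad, forces in N, time in s.
With the tool pointing down it reaches from about 350 to 725 mm from the base axis. Payload 6 kg.
Tool frame: the origin (TCP) lies midway between the tips of the shut fingers; the grasp point (between the pads) lies 19 mm behind it; z points along the fingers, y is the line along which they close (so a half turn about z gives the same grasp; the last joint's range is limited). The gripper opens to 85 mm and grips with 20 to 120 N. Pads are 22 mm wide; open, the fingers measure 114 mm over their backs; the gripper's body (76 mm by 85 mm) begins 54 mm behind the grasp point. The pads swing forward as they close: fully open they stand 13 mm farther back than shut.
Start: joints at [-0.973, 0.04, 0.085, 0, -1.615, -0.334], TCP at [156.461, -579.218, 231.261] pointing down, gripper open.
Joint ranges: [-2.56, 2.56], [-1.29, 2.01], [-1.08, 1.49], [-3.29, 1.98], [-2.81, -0.18], [-2.99, 2.99]. Speed limits (rad/s): [2.57, 2.57, 3.01, 3.14, 3.14, 3.14].

### API

Orientations are given as a 3x3 rotation matrix whose columns are the frame's x, y, z axes.
In Python, from cell import telemetry, optics, job_done gives the robot as it stands.
- The arm moves only by the tool send_rows, never from a script. Its arguments are lists of equal length, an entry for each row: "xyz": the shift along the tool's x, y, z in cm, a list of three; "roll": the turn about the tool's z in degrees; "claw": the finger opening in cm, from 0 to 8.54. A call has 1 to 8 rows; each row shifts and turns the commanded pose from where the row before left it, along the tool's axes as they then stand; what a row does not reach is not made up. A row lasts 1/8 s, in which the tool goes at most 62.5 mm and 10.7 degrees, less where a joint would pass 70% of its speed; a pose out of reach is approached as far as the arm can. A call with a gripper value outside its range is refused whole. The fingers move at their own pace and stop on an object; "grip_force" is the grip in N (left out, the last holds). Time passes only in rows, so rows that do not move let the fingers close. It gives the time, the measured TCP pose, the force, the opening and the grip force at its end, in the units of the state.
- telemetry.get_obs(): the state, without advancing time (a new reading comes with each control period).
- optics.capture(name): name is "scene" or "top" or "wrist"; returns (picture, depth): 400x640x3 uint8, red, green, blue; 400x640 float32, mm along the optical axis (not along the pixel's ray), 0 where there is no reading.
- optics.calibration(name): a dict with "intrinsics" (3x3 intrinsics, pixels), "view" (4x4, takes a point from world to camera coordinates). Camera axes: x right, y down, z forward; pixel columns grow to the right and rows downward; lengths in mm; the calibration is good to about 2 mm. A picture is of the moment at which its call begins: read the wrist's pose just before it. calibration takes no time and is no camera call; for the wrist camera it gives the pose at the moment of the call.
- job_done(): hands the job in; it is judged then, once.
Trained networks look in the newest picture that a camera, given by its name, has taken for a name from the list of things; names that differ only in an ending like _2 or _b are one class to them, and where a whole thing is asked for, a point or a joint stands for the part that bears it (a point fixed in the world has none). Each returns a list of dicts, best first, with "confidence" (0 to 1); they miss things now and then, are a little off and sometimes report something else, mostly with a low value. They report only what shows in the picture. A call takes as long as a camera call. They do not tell look-alikes from the thing itself.
- optics.cut_out(thing, camera): "mask" (400x640 bool, what is visible of it) and "at" ([column, row] in pixels, amid what is visible of it).
The state is a dict: "t": time; "joints": joint angles; "joint_vel": joint speeds; "tau": joint torques, N m; "ee_pos": TCP position; "orientation": TCP orientation; "contact_force": force on the tool from outside, world axes, zero at the start; "moment": the same for the moment, N m; "gripper_width": opening from 0.0 (shut) to 1.0 (fully open); "grasp_force": force on a finger pad.
Only numpy, scipy, OpenCV 4.12 (cv2) and the standard library are available. Lean on these libraries where they do the work, as an engineer would, in place of code of your own. Each camera call takes 0.05 s, during which the arm holds its last target. There are 200 camera calls.

### The job

Index the welding positioner to its next tack position: with the gripper's fingers shut, push the red hand wheel round by its upright black crank grip through exactly one full turn clockwise as seen from above, so that the grip stops where it started, then draw the fingers away clear of everything. Only push the grip, never take hold of it or get it between the fingers, leave the steel collar riding on the faceplate, and do not disturb the other things on the table.

Things in the scene. Friction and masses are not known exactly. Their poses are not given: they have to be found in the camera images.
- positioner: Welding positioner bolted to the table: blue gearbox on a dark 150x300 mm foot, 56 mm tall. Origin: on the table top under the vertical axis of the hand wheel; its y axis points to the faceplate axis, 165 mm away. Steel faceplate: radius 65 mm, top at 82 mm above the table. Fingertips 107 mm or more above the table clear everything on it but the crank grip.
- wheel_centre (a point): Centre of the red three-spoke hand wheel, which lies level over the positioner's origin, on its vertical axis, 92 mm above the table. Rim 154 mm outside diameter, rim top 99 mm above the table; hub 36 mm in diameter, top 104 mm above the table.
- crank_grip: Black upright crank grip standing on the wheel rim, 20 mm in diameter and 48 mm tall (from 101 to 149 mm above the table), 70 mm from the wheel axis, revolving freely on its own pin like any crank grip. Origin: on the grip's axis, half-way up, 125 mm above the table. Nothing stands beside or above it.
- crank_wheel (a joint): Angle of the hand wheel in rad, growing clockwise seen from above; it starts between -1.2 and 1.2 and one turn adds 6.283. At 0 the grip lies on the -x side of the positioner's own frame. Turning takes about 3 N at the grip; the wheel has no end stop near the job and stays where it is left. It turns the faceplate the same way through a 6:1 gear.
- collar_centre (a point): Centre (half-way up) of the slotted steel collar, 40 mm across and 17 mm tall, that lies loose on the centre of the faceplate and turns with it.
- plate_centre (a point): Centre of the faceplate's top face, on its vertical axis, 82 mm above the table.
- gas_cup_near: Copper-coloured ceramic gas cup standing upright on the table in front of the positioner, 22 mm in diameter, 42 mm tall. Origin: centre of its underside. To be left alone.
- gas_cup_far: A second such gas cup beside the first, 22 mm in diameter, 42 mm tall. Origin: centre of its underside. To be left alone.
- bolt: Steel hex bolt lying on the table in front of the positioner, 21x72x19 mm. Origin: centre of its underside. To be left alone.
- spanner: Steel combination spanner lying to the right of the positioner, 34x197x9 mm, long along its own y axis. Origin: centre of its underside. To be left alone.
- rod_end: Steel rod end bearing lying at the right, 38x84x15 mm. Origin: centre of its underside. To be left alone.
- paint_pen: White and yellow paint marker lying at the front left, 16x135x16 mm. Origin: centre of its underside. To be left alone.
Mind the look-alikes: they are no part of the job. Leave any green, orange or yellow look-alike of the part that bears collar_centre alone.

How it is judged:
By the outcome, as a careful person would: the job done as asked, in the order asked, and still so for the second after the job is handed in, with the robot touching nothing.
It also fails if it takes over 61 s, if anything falls off the work surface, if the arm or the gripper's body presses on something with over 40 N, if the wrist force passes 120 N, or if a joint passes its speed limit or range.

## Working session

There is one attempt and no reset: what is moved stays moved. The work goes in short steps, Python scripts to look and compute and a tool call to move; the robot and the scene stay as the last step left them, time stands still between calls to the robot, and variables do not carry over. Pictures are saved under pics/ and viewed, at most 10 in all, crops included, and the job is handed in when it is done.

Besides the shell and the picture viewer there is one more tool, called after "Request:" as name(argument=value, ...) on one line, values as JSON. send_rows: Moves the arm, as the interface text tells. Its arguments: {"type":"object","properties":{"xyz":{"type":"array","items":{"type":"array","items":{"type":"number"}}},"roll":{"type":"array","items":{"type":"number"}},"claw":{"type":"array","items":{"type":"number"}},"grip_force":{"type":"number"}},"required":["xyz","roll","claw"]}

```bash
mkdir -p pics
cat > h.py <<'E'
import numpy as np, cv2
from cell import telemetry, optics, job_done
def world(cam,depth,mask,c):
    K=np.array(c["intrinsics"]);V=np.array(c["view"])
    v,u=np.nonzero(mask&(depth>0));z=depth[v,u]
    p=np.c_[(u-K[0,2])/K[0,0]*z,(v-K[1,2])/K[1,1]*z,z]
    return (p-V[:3,3])@V[:3,:3]
E
python3 - <<'E'
from h import *
o=telemetry.get_obs();print(o["t"],o["ee_pos"],o["orientation"])
for cam in("top","scene"):
    im,d=optics.capture(cam);c=optics.calibration(cam)
    cv2.imwrite(f"pics/{cam}0.png",im[:,:,::-1])
    for n in("crank_grip","crank_wheel","collar_centre","positioner"):
        for r in optics.cut_out(n,cam)[:2]:
            p=world(cam,d,r["mask"],c)
            if len(p): print(cam,n,round(r["confidence"],2),r["at"],np.median(p,0).round(),p.min(0).round(),p.max(0).round())
E
```

```text
0.0 [ 156.44147437 -578.89862003  230.28155291] [[-9.65410957e-01 -2.60732453e-01 -5.22203166e-04]
 [-2.60732967e-01  9.65409507e-01  1.67440258e-03]
 [ 6.75688106e-05  1.75264217e-03 -9.99998462e-01]]
top crank_grip 0.36 [321.0, 197.8] [562. -50. 148.] [557. -58. 130.] [570. -45. 153.]
top crank_wheel 0.75 [344.2, 188.4] [ 582. -118.   99.] [ 512. -192.   -1.] [674. -41. 153.]
top collar_centre 0.66 [243.0, 192.8] [605. 174.  15.] [583. 154.  -4.] [629. 198.  22.]
top collar_centre 0.62 [307.1, 134.4] [761. -12.  16.] [742. -31.  -1.] [781.   5.  26.]
top positioner 0.91 [318.9, 191.7] [590. -50.  69.] [ 506. -196. -601.] [826. 119. 153.]
top positioner 0.37 [324.9, 226.8] [485. -72.  37.] [473. -83.   1.] [493. -63.  47.]
scene crank_grip 0.39 [276.1, 209.0] [609.  48.  82.] [552. -67.  -6.] [720. 107. 101.]
scene crank_wheel 0.72 [313.4, 178.5] [ 580. -116.   98.] [ 512. -244.   -8.] [718. -43. 155.]
scene collar_centre 0.66 [264.5, 265.9] [513. 193.  14.] [492. 170.  -4.] [542. 213.  21.]
scene collar_centre 0.56 [262.6, 187.2] [761. -17.  13.] [741. -44.  -3.] [797.   5.  21.]
scene positioner 0.93 [298.6, 202.9] [574. -30.  58.] [ 488. -273.   -8.] [743. 118. 155.]
```

View pics/top0.png

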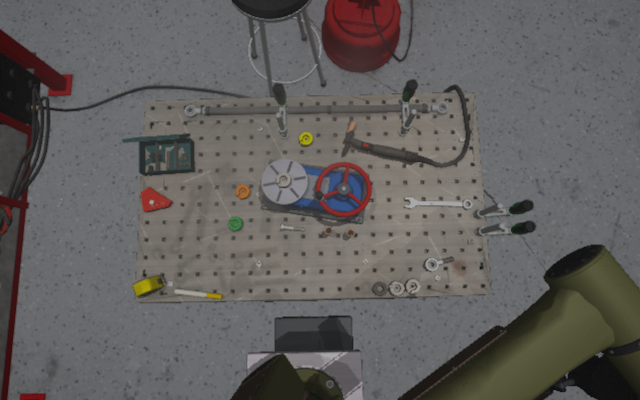

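View pics/scene0.png

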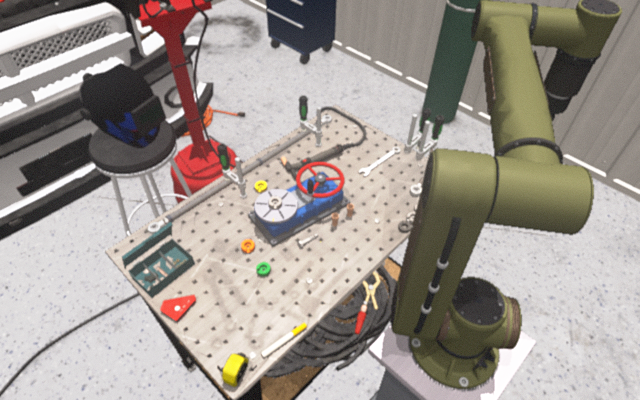

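The top view shows the red wheel centred near (343,189), the grip at its left edge near (320,197), and the faceplate with collar near (285,180). The look-alikes are off the positioner. Next I fit circles to the wheel, plate and grip.

Run:
```python
from h import *
from scipy.optimize import least_squares
for cam in("top","scene"):
    im,d=optics.capture(cam);c=optics.calibration(cam)
    p=world(cam,d,d>0,c);col=im[d>0].astype(int)
    near=(abs(p[:,0]-595)<120)&(p[:,1]>-215)&(p[:,1]<140)
    red=near&(col[:,0]>1.8*col[:,1])&(col[:,0]>90)&(abs(p[:,2]-96)<9)
    q=p[red];
    f=least_squares(lambda s:np.hypot(q[:,0]-s[0],q[:,1]-s[1])-s[2],[590,-118,70],loss="soft_l1",f_scale=4)
    print(cam,"rim",f.x.round(1),len(q),np.median(q[:,2]).round(1),(q.min(0)+q.max(0))/2,np.ptp(q,axis=0))
    w=f.x[:2]
    g=near&(p[:,2]>112)&(p[:,2]<160)&(np.hypot(p[:,0]-w[0],p[:,1]-w[1])<95)
    q=p[g];t=q[q[:,2]>143]
    print("grip",len(q),q.mean(0),len(t),t.mean(0),(t.min(0)+t.max(0))/2,np.ptp(t,axis=0))
    s=near&(abs(p[:,2]-82)<5)&(np.hypot(p[:,0]-615,p[:,1]-44)<75)
    q=p[s];print("plate",len(q),cv2.minEnclosingCircle(q[:,:2].astype(np.float32)),(q.min(0)+q.max(0))/2)
    cr=im[120:240,240:400] if cam=="top" else im[140:260,230:390]
    cv2.imwrite(f"pics/{cam}1.png",cv2.resize(cr[:,:,::-1],None,fx=5,fy=5,interpolation=2)[:600])
```

```text
top rim [ 587.3 -118.    67.8] 750 98.4 [ 586.15875407 -118.07677987   97.24406651] [146.85239725 147.72131571  14.40749358]
grip 54 [563.76020557 -50.8821063  142.7650761 ] 36 [565.88798933 -50.59197435 148.99815879] [565.53910736 -50.33942783 147.93245874] [15.57131704 15.75849273  9.38008433]
plate 1449 ((617.7872924804688, 44.91316223144531), 65.27822875976562) [618.29764911  45.61814485  82.03507672]
scene rim [ 587.6 -118.    68.2] 520 97.3 [ 589.04956085 -117.91215976   95.81030693] [154.22050622 149.29197205  17.36998899]
grip 72 [564.1029178  -51.00973359 135.70128982] 24 [566.24029602 -53.04185227 148.27671347] [568.28045107 -53.6543718  148.56747524] [18.65425726 15.6810969  10.52296349]
plate 977 ((619.1499633789062, 43.38405227661133), 67.79376983642578) [617.06219443  42.8636658   82.03777415]
```

View pics/top1.png

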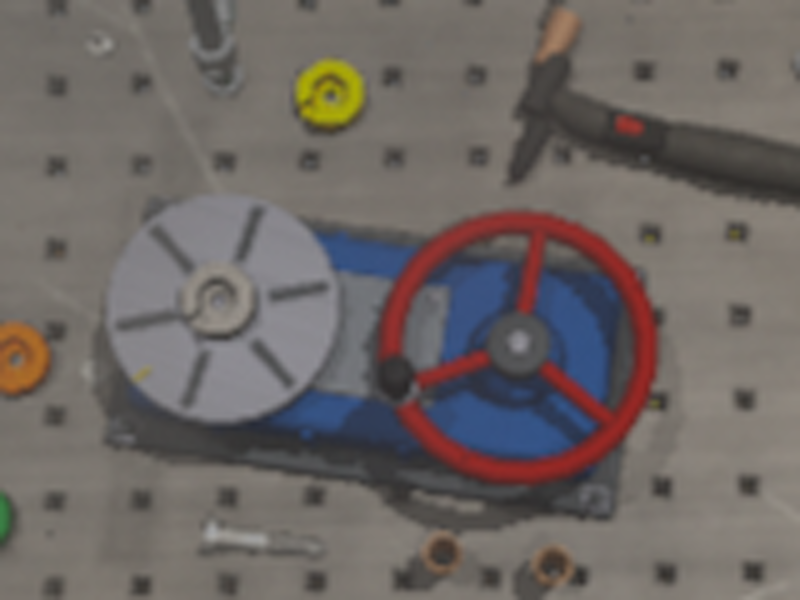

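Wheel axis is at (587.4,-118) and plate at (618,44.5), 165 mm apart as it should be. The grip is at bearing 108° and radius 71, so the fit holds. I'm moving over to a point behind the grip with the fingers shut.

Request:
send_rows(xyz=[[-3.845,3.084,0],[-3.845,3.084,0],[-3.845,3.084,0],[-3.845,3.084,0],[-3.845,3.084,0],[-3.845,3.084,0],[-3.845,3.084,0],[-3.845,3.084,0]], roll=[0,0,0,0,0,0,0,0], claw=[0,0,0,0,0,0,0,0])

```text
t: 1.6
ee_pos: [389.8, -259.4, 231.6]
orientation: [[-0.965, -0.261, 0.001], [-0.261, 0.965, -0.0], [-0.001, -0.0, -1.0]]
contact_force: [1.1, -0.1, -0.2]
gripper_width: -0.003
grasp_force: 0.0
```

Request:
send_rows(xyz=[[-3.845,3.084,0],[-3.845,3.084,0],[-3.845,3.084,0],[-3.845,3.084,0],[-3.845,3.084,0],[0,0,0],[0,0,0],[0,0,0]], roll=[0,0,0,0,0,-10,-10,-10], claw=[0,0,0,0,0,0,0,0])

```text
t: 2.6
ee_pos: [534.6, -61.6, 231.3]
orientation: [[-0.701, -0.713, -0.0], [-0.713, 0.701, 0.0], [0.0, 0.0, -1.0]]
contact_force: [-0.5, -0.2, 0.5]
gripper_width: -0.002
grasp_force: 0.0
```

Request:
send_rows(xyz=[[0,0,0],[0,0,0],[0,0,0],[0,0,0],[0,0,0],[0,0,0],[0,0,0],[0,0,0]], roll=[-10,-10,-10,-10,-10,-10,-10,-10], claw=[0,0,0,0,0,0,0,0])

```text
t: 3.6
ee_pos: [534.5, -61.8, 231.4]
orientation: [[0.58, -0.815, 0.0], [-0.815, -0.58, 0.0], [-0.0, -0.0, -1.0]]
contact_force: [0.4, -0.1, 0.7]
gripper_width: -0.002
grasp_force: 0.0
```

Request:
send_rows(xyz=[[0,0,0],[0,0,0],[0,0,0],[0,0,0],[0,0,0],[0,0,0],[0,0,0],[0,0,0]], roll=[-10,-10,-10,-10,-10,-10,-10,-2.9], claw=[0,0,0,0,0,0,0,0])

```text
t: 4.6
ee_pos: [534.5, -61.8, 231.4]
orientation: [[0.95, 0.312, 0.0], [0.312, -0.95, 0.0], [0.0, -0.0, -1.0]]
contact_force: [0.2, -0.5, 0.5]
gripper_width: 0.002
grasp_force: 0.0
```

```bash
cat >> h.py <<'E'
W=np.array([587.4,-118.]);
def goal(phi,back,z,flip=0):
    "shift in tool cm and roll deg to the pushing pose for grip bearing phi"
    o=telemetry.get_obs();R=np.array(o["orientation"]);p=np.array(o["ee_pos"])
    a=np.radians(phi);d=np.array([np.sin(a),-np.cos(a)])
    P=np.r_[W+70*np.array([np.cos(a),np.sin(a)])-back*d,z]
    yaw=np.degrees(np.arctan2(R[1,0],R[0,0]))
    print("t",round(o["t"],2),"pos",p.round(1),"yaw",yaw.round(1),"q6",np.degrees(o["joints"][5]).round(1),"F",np.round(o["contact_force"],1),"width",o["gripper_width"])
    print("shift cm",(R.T@(P-p)/10).round(3),"roll",round((yaw-(phi-90+180*flip)+180)%360-180,2),"tool z",R[:,2].round(3))
    r=p[:2]-W;print("radius",np.hypot(*r).round(1),"bearing",np.degrees(np.arctan2(r[1],r[0])).round(1))
def see(cam="top"):
    im,d=optics.capture(cam);c=optics.calibration(cam)
    p=world(cam,d,d>0,c)
    r=np.hypot(p[:,0]-W[0],p[:,1]-W[1])
    q=p[(p[:,2]>112)&(p[:,2]<156)&(r<95)&(r>45)];t=q[q[:,2]>141]
    for s in(q,t): 
        if len(s):
            m=s[:,:2].mean(0)-W;print(cam,len(s),s.mean(0).round(1),"bearing",np.degrees(np.arctan2(m[1],m[0])).round(1),"r",np.hypot(*m).round(1))
    return im
E
python3 -c "
from h import *
goal(108,33,113)"
```

```text
t 4.6 pos [534.5 -61.8 231.4] yaw 18.2 q6 93.4 F [ 0.2 -0.5  0.5] width 0.0018343988457330763
shift cm [-1.0000e-03 -2.1000e-02  1.1836e+01] roll 0.19 tool z [ 0.  0. -1.]
radius 77.2 bearing 133.3
```

Request:
send_rows(xyz=[[0,0,3],[0,0,3],[0,0,3],[0,0,1.5],[0,0,1.3],[0,0,0],[0,0,0],[0,0,0]], roll=[0.2,0,0,0,0,0,0,0], claw=[0,0,0,0,0,0,0,0])

```text
t: 5.6
ee_pos: [535.0, -61.8, 114.3]
orientation: [[0.952, 0.306, 0.002], [0.306, -0.952, 0.0], [0.002, 0.0, -1.0]]
contact_force: [0.2, -0.6, -0.0]
gripper_width: 0.002
grasp_force: 0.0
```

Request:
send_rows(xyz=[[0.2,0,0],[0.2,0,0],[0.2,0,0],[0.2,0,0],[0.2,0,0],[0.2,0,0],[0,0,0],[0,0,0]], roll=[0,0,0,0,0,0,0,0], claw=[0,0,0,0,0,0,0,0])

```text
t: 6.6
ee_pos: [545.9, -58.2, 113.3]
orientation: [[0.952, 0.306, -0.0], [0.306, -0.952, 0.0], [-0.0, -0.0, -1.0]]
contact_force: [0.2, -0.2, -0.4]
gripper_width: 0.004
grasp_force: 0.0
```

```bash
python3 -c "
from h import *
goal(108,21,113)
im=see();im=see('scene')
im,_=optics.capture('wrist');cv2.imwrite('pics/w1.png',im[:,:,::-1])"
```

```text
t 6.6 pos [545.9 -58.2 113.3] yaw 17.8 q6 92.9 F [ 0.2 -0.2 -0.4] width 0.003501052201904747
shift cm [ 0.001 -0.027  0.026] roll -0.19 tool z [-0.  0. -1.]
radius 72.8 bearing 124.8
scene 76 [546.6 -52.5 129.7] bearing 121.9 r 77.1
scene 10 [536.1 -60.  147.5] bearing 131.5 r 77.4
```

View pics/w1.png

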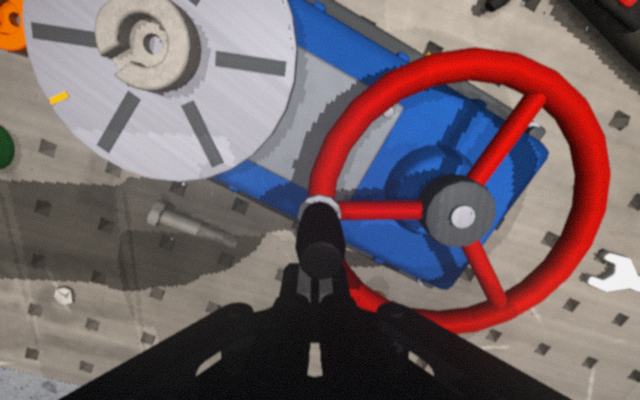

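The wrist view shows the shut fingertips right behind the grip (320,265), centred on it, with the spoke (380,209) perpendicular to the push. Start pushing in 5–6° rows about the wheel axis.

Request:
send_rows(xyz=[[0.37,-0.1,0],[0.5,-0.126,0],[0.62,-0.153,0],[0.743,-0.181,0],[0.743,-0.181,0],[0.743,-0.181,0],[0.743,-0.181,0],[0.743,-0.181,0]], roll=[3,4,5,6,6,6,6,6], claw=[0,0,0,0,0,0,0,0])

```text
t: 7.75
ee_pos: [596.7, -45.7, 113.3]
orientation: [[0.911, -0.413, -0.001], [-0.413, -0.911, 0.0], [-0.001, 0.0, -1.0]]
contact_force: [-2.9, 2.1, 2.2]
gripper_width: -0.0
grasp_force: 1.6
```

```bash
python3 -c "
from h import *
goal(66,21,113)
im=see();
im,_=optics.capture('wrist');cv2.imwrite('pics/w2.png',im[:,:,::-1])"
```

```text
t 7.75 pos [596.7 -45.7 113.3] yaw -24.4 q6 50.9 F [-2.9  2.1  2.2] width -0.0003924347499257058
shift cm [-0.005 -0.018  0.034] roll -0.37 tool z [-0.001  0.    -1.   ]
radius 72.9 bearing 82.7
top 2 [583.8 -43.5 120.5] bearing 92.8 r 74.6
```

View pics/w2.png

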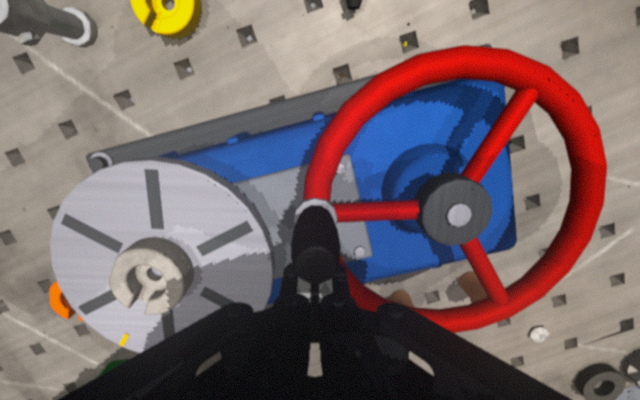

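Pushing works: about 3.6 N, with the grip at (317,262), still centred ahead of the fingertips. Continue.

Request:
send_rows(xyz=[[0.743,-0.181,0],[0.743,-0.181,0],[0.743,-0.181,0],[0.743,-0.181,0],[0.743,-0.181,0],[0.743,-0.181,0],[0.743,-0.181,0],[0.743,-0.181,0]], roll=[6,6,6,6,6,6,6,6], claw=[0,0,0,0,0,0,0,0])

```text
t: 8.85
ee_pos: [647.5, -76.3, 113.1]
orientation: [[0.306, -0.952, -0.0], [-0.952, -0.306, 0.001], [-0.001, -0.0, -1.0]]
contact_force: [-0.9, 3.0, 0.3]
gripper_width: -0.001
grasp_force: 1.6
```

Request:
send_rows(xyz=[[0.743,-0.181,0],[0.743,-0.181,0],[0.743,-0.181,0],[0.743,-0.181,0],[0.743,-0.181,0],[0.743,-0.181,0],[0.743,-0.181,0],[0.743,-0.181,0]], roll=[6,6,6,6,6,6,6,6], claw=[0,0,0,0,0,0,0,0])

```text
t: 9.85
ee_pos: [658.8, -134.7, 113.2]
orientation: [[-0.503, -0.864, 0.001], [-0.864, 0.503, 0.001], [-0.002, -0.0, -1.0]]
contact_force: [1.6, 2.2, 0.3]
gripper_width: 0.004
grasp_force: 1.6
```

```bash
python3 -c "
from h import *
goal(-30,21,113)
im=see();
im,_=optics.capture('wrist');cv2.imwrite('pics/w3.png',im[:,:,::-1])"
```

```text
t 9.85 pos [ 658.8 -134.7  113.2] yaw -120.2 q6 -35.6 F [1.6 2.2 0.3] width 0.0035127081015952494
shift cm [0.021 0.016 0.018] roll -0.2 tool z [ 0.001  0.001 -1.   ]
radius 73.3 bearing -13.2
top 45 [ 644.2 -149.9  136.6] bearing -29.3 r 65.1
top 22 [ 644.9 -152.   146.8] bearing -30.6 r 66.8
```

View pics/w3.png

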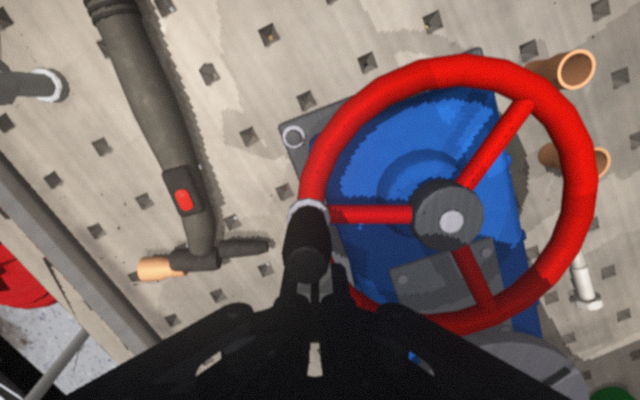

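The grip (307,250) has drifted about 4 mm outward of the finger centre, so the true wheel axis is a little off my estimate, nearer (585,-117). I'm shifting the tool outward and continuing.

Request:
send_rows(xyz=[[0.743,-0.381,0],[0.743,-0.381,0],[0.743,-0.181,0],[0.743,-0.181,0],[0.743,-0.181,0],[0.743,-0.181,0],[0.743,-0.181,0],[0.743,-0.181,0]], roll=[6,6,6,6,6,6,6,6], claw=[0,0,0,0,0,0,0,0])

```text
t: 10.95
ee_pos: [626.0, -184.4, 113.2]
orientation: [[-0.979, -0.206, 0.002], [-0.206, 0.979, 0.0], [-0.002, 0.0, -1.0]]
contact_force: [3.1, 0.1, -1.7]
gripper_width: 0.003
grasp_force: 1.6
```

```bash
sed -i 's/587.4,-118\./585.,-117./' h.py; python3 -c "
from h import *
goal(-78,21,113)
im=see();
im,_=optics.capture('wrist');cv2.imwrite('pics/w4.png',im[:,:,::-1])"
```

```text
t 10.95 pos [ 626.  -184.4  113.2] yaw -168.1 q6 -79.2 F [ 3.1  0.1 -1.7] width 0.002878894839552382
shift cm [0.513 0.449 0.022] roll -0.13 tool z [ 0.002  0.    -1.   ]
radius 78.9 bearing -58.7
top 64 [ 602.9 -182.3  140.9] bearing -74.6 r 67.7
top 38 [ 603.1 -183.8  148.3] bearing -74.8 r 69.2
```

View pics/w4.png

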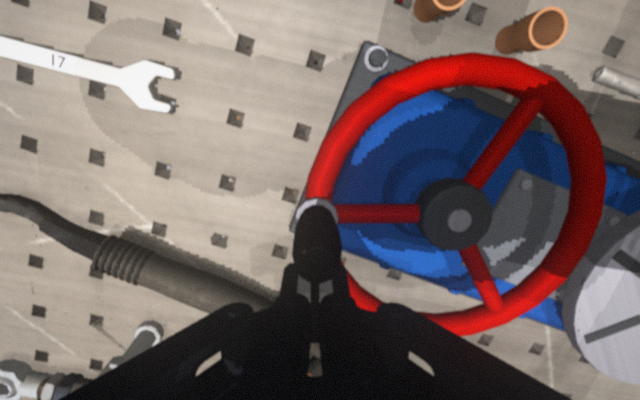

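Hub is back at (457,213), and the grip is centred at (317,250). The four wrist views together give the axis in robot coordinates at about (589.5,-120), so I'll use that.

```bash
sed -i 's/585.,-117\./589.5,-120./' h.py; python3 -c "
from h import *
goal(-78,21,113)"
```

```text
t 11.05 pos [ 625.3 -184.9  113.4] yaw -168.1 q6 -79.1 F [ 0.2 -0.7 -0.5] width -0.0015904523325530652
shift cm [0.053 0.095 0.044] roll -0.06 tool z [ 0. -0. -1.]
radius 74.1 bearing -61.1
```

Request:
send_rows(xyz=[[0.743,-0.181,0],[0.743,-0.181,0],[0.743,-0.181,0],[0.743,-0.181,0],[0.743,-0.181,0],[0.743,-0.181,0],[0.743,-0.181,0],[0.743,-0.181,0]], roll=[6,6,6,6,6,6,6,6], claw=[0,0,0,0,0,0,0,0])

```text
t: 12.05
ee_pos: [566.6, -189.7, 113.5]
orientation: [[-0.808, 0.589, 0.001], [0.589, 0.808, -0.001], [-0.001, -0.0, -1.0]]
contact_force: [2.9, -1.5, -2.0]
gripper_width: 0.001
grasp_force: 1.6
```

Request:
send_rows(xyz=[[0,0,0],[0,0,0],[-0.3,0,0],[-0.5,0,0],[-0.5,0,0],[0,0,0],[0,0,0],[0,0,0]], roll=[0,0,0,0,0,0,0,0], claw=[0,0,0,0,0,0,0,0])

```text
t: 13.05
ee_pos: [576.8, -197.1, 113.3]
orientation: [[-0.807, 0.59, -0.0], [0.59, 0.807, 0.0], [0.0, 0.0, -1.0]]
contact_force: [0.7, 0.4, 0.1]
gripper_width: -0.003
grasp_force: 0.0
```

```bash
python3 -c "
from h import *
goal(-126,31,113)
im=see();
im,_=optics.capture('wrist');cv2.imwrite('pics/w5.png',im[:,:,::-1])"
```

```text
t 13.05 pos [ 576.8 -197.1  113.3] yaw 143.8 q6 -126.1 F [0.7 0.4 0.1] width -0.003281121389324041
shift cm [ 0.403 -0.017  0.027] roll -0.18 tool z [-0.  0. -1.]
radius 78.1 bearing -99.4
top 58 [ 547.  -173.7  142.1] bearing -128.4 r 68.5
top 39 [ 547.1 -173.4  148. ] bearing -128.5 r 68.2
```

View pics/w5.png

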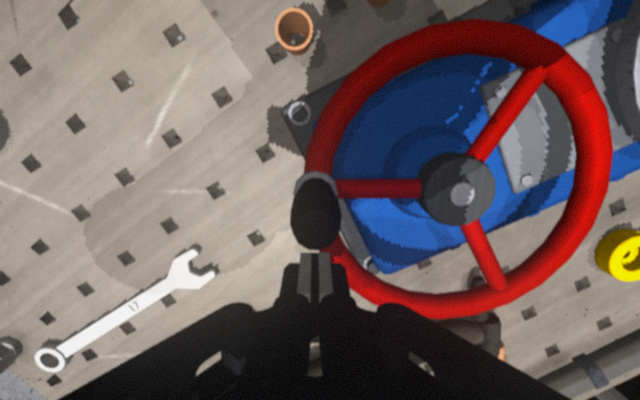

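The fingers are clear behind the grip (314,220), and the wheel stays put. Now lift, give the tool a half turn for joint range, and come down again behind the grip.

Request:
send_rows(xyz=[[0,0,-2],[0,0,-3],[0,0,-2],[0,0,0],[0,0,0],[0,0,0],[0,0,0],[0,0,0]], roll=[0,0,0,-10,-10,-10,-10,-10], claw=[0,0,0,0,0,0,0,0])

```text
t: 14.15
ee_pos: [577.0, -197.1, 184.2]
orientation: [[-0.97, -0.244, 0.001], [-0.244, 0.97, 0.0], [-0.001, -0.0, -1.0]]
contact_force: [0.6, -0.2, -0.0]
gripper_width: -0.007
grasp_force: 0.0
```

Request:
send_rows(xyz=[[0,0,0],[0,0,0],[0,0,0],[0,0,0],[0,0,0],[0,0,0],[0,0,0],[0,0,0]], roll=[-10,-10,-10,-10,-10,-10,-10,-10], claw=[0,0,0,0,0,0,0,0])

```text
t: 15.15
ee_pos: [577.0, -197.1, 184.2]
orientation: [[0.072, -0.997, 0.001], [-0.997, -0.072, 0.0], [-0.0, -0.001, -1.0]]
contact_force: [1.3, 0.4, 0.4]
gripper_width: -0.003
grasp_force: 0.0
```

Request:
send_rows(xyz=[[0,0,0],[0,0,0],[0,0,0],[0,0,0],[0,0,0],[0,0,0],[0,0,0],[0,0,0]], roll=[-10,-10,-10,-10,-10,0,0,0], claw=[0,0,0,0,0,0,0,0])

```text
t: 16.15
ee_pos: [576.9, -197.1, 183.4]
orientation: [[0.806, -0.592, 0.0], [-0.592, -0.806, 0.0], [-0.0, -0.0, -1.0]]
contact_force: [-0.8, 0.8, -0.0]
gripper_width: 0.003
grasp_force: 0.0
```

```bash
python3 -c "
from h import *
goal(-126,34,113,1)
im=see()"
```

```text
t 16.15 pos [ 576.9 -197.1  183.4] yaw -36.3 q6 53.8 F [-0.8  0.8 -0. ] width 0.0031459644291067647
shift cm [-0.111  0.018  7.043] roll -0.29 tool z [ 0.  0. -1.]
radius 78.2 bearing -99.3
top 53 [ 545.4 -172.5  143.5] bearing -130.0 r 68.5
top 36 [ 547.1 -173.5  148.3] bearing -128.4 r 68.2
```

Request:
send_rows(xyz=[[0,0,2],[0,0,2],[0,0,1.5],[0,0,1],[0,0,0.5],[-0.4,0,0],[-0.5,0,0],[-0.4,0,0]], roll=[0,0,0,0,0,0,0,0], claw=[0,0,0,0,0,0,0,0])

```text
t: 17.2
ee_pos: [566.3, -189.2, 114.0]
orientation: [[0.807, -0.59, 0.001], [-0.59, -0.807, 0.0], [0.001, -0.001, -1.0]]
contact_force: [-0.1, 0.4, 0.9]
gripper_width: 0.003
grasp_force: 0.0
```

Request:
send_rows(xyz=[[-0.37,0.1,0],[-0.5,0.126,0],[-0.62,0.153,0],[-0.743,0.181,0],[-0.743,0.181,0],[-0.743,0.181,0],[-0.743,0.181,0],[-0.743,0.181,0]], roll=[3,4,5,6,6,6,6,6], claw=[0,0,0,0,0,0,0,0])

```text
t: 18.2
ee_pos: [526.4, -155.8, 114.0]
orientation: [[0.201, -0.98, 0.001], [-0.98, -0.201, -0.001], [0.001, -0.001, -1.0]]
contact_force: [-0.2, -3.4, -0.7]
gripper_width: 0.001
grasp_force: 1.6
```

```bash
python3 -c "
from h import *
goal(-168,21,113,1)
im=see()"
```

```text
t 18.2 pos [ 526.4 -155.8  114. ] yaw -78.4 q6 7.1 F [-0.2 -3.4 -0.7] width 0.0011356168162953313
shift cm [-0.088  0.081  0.096] roll -0.4 tool z [ 0.001 -0.001 -1.   ]
radius 72.6 bearing -150.4
top 19 [ 515.  -128.3  138.5] bearing -173.7 r 74.9
top 10 [ 516.8 -127.4  145.6] bearing -174.2 r 73.1
```

Request:
send_rows(xyz=[[-0.743,0.221,0],[-0.743,0.221,0],[-0.743,0.181,0],[-0.743,0.181,0],[-0.743,0.181,0],[-0.743,0.181,0],[-0.743,0.181,0],[-0.743,0.181,0]], roll=[6,6,6,6,6,6,6,6], claw=[0,0,0,0,0,0,0,0])

```text
t: 19.25
ee_pos: [520.7, -96.7, 113.9]
orientation: [[-0.592, -0.806, -0.0], [-0.806, 0.592, -0.001], [0.001, -0.0, -1.0]]
contact_force: [-1.7, -2.6, 1.2]
gripper_width: 0.004
grasp_force: 1.6
```

Request:
send_rows(xyz=[[-0.62,0.153,0],[-0.62,0.153,0],[-0.5,0.126,0],[-0.37,0.1,0],[-0.37,0.1,0],[-0.25,0.065,0],[0,0,0],[0,0,0]], roll=[5,5,4,3,3,2,0,0], claw=[0,0,0,0,0,0,0,0])

```text
t: 20.25
ee_pos: [535.3, -72.3, 113.6]
orientation: [[-0.849, -0.528, 0.0], [-0.528, 0.849, 0.0], [-0.0, 0.0, -1.0]]
contact_force: [-2.1, -1.1, 1.7]
gripper_width: -0.002
grasp_force: 1.1
```

```bash
python3 -c "
from h import *
goal(-238,21,113,1)
im=see()"
```

```text
t 20.25 pos [535.3 -72.3 113.6] yaw -148.1 q6 -71.7 F [-2.1 -1.1  1.7] width -0.0021252531924247525
shift cm [0.032 0.081 0.055] roll -0.11 tool z [ 0.  0. -1.]
radius 72.2 bearing 138.6
```

Request:
send_rows(xyz=[[-0.37,0.12,0],[-0.37,0.12,0],[-0.25,0.085,0],[0,0,0],[0.4,0,0],[0.7,0,0],[0.7,0,0],[0.7,0,0]], roll=[3,3,2,0,0,0,0,0], claw=[0,0,0,0,0,0,0,0])

```text
t: 21.3
ee_pos: [519.1, -74.8, 113.4]
orientation: [[-0.915, -0.404, 0.0], [-0.404, 0.915, 0.0], [-0.0, 0.0, -1.0]]
contact_force: [0.5, 0.6, -0.1]
gripper_width: 0.004
grasp_force: 0.0
```

Request:
send_rows(xyz=[[0,0,-3],[0,0,-4],[4,0,-4],[4,0,0],[4,0,0],[4,0,0],[0,0,0],[0,0,0]], roll=[0,0,0,0,0,0,0,0], claw=[0,0,0,0,0,0,0,0])

```text
t: 22.3
ee_pos: [373.3, -139.2, 223.4]
orientation: [[-0.915, -0.404, 0.001], [-0.404, 0.915, 0.0], [-0.001, 0.0, -1.0]]
contact_force: [0.3, 1.1, 0.6]
gripper_width: 0.004
grasp_force: 0.0
```

```bash
cat >> h.py <<'E'
def compare(name):
    "same measures as at the start: grip top from the top camera (start 565.9,-50.6, 36 px above 143) and its pixel; spokes' turn"
    im,d=optics.capture("top");c=optics.calibration("top")
    p=world("top",d,d>0,c);C=np.array([587.4,-118])
    r=np.hypot(*(p[:,:2]-C).T);q=p[(r<95)&(r>45)&(p[:,2]>112)&(p[:,2]<160)];t=q[q[:,2]>143]
    for s,n in((q,"all"),(t,"top")):
        m=s[:,:2].mean(0)-C;print(n,len(s),s.mean(0).round(1),"bearing",np.degrees(np.arctan2(m[1],m[0])).round(2))
    cv2.imwrite(name,im[:,:,::-1])
    # polar profile of redness inside the rim, against start
    a=cv2.imread("pics/top0.png");b=im[:,:,::-1].copy();V=[]
    for x in(a,b):
        po=cv2.warpPolar(x,(30,720),(343.3,188.5),30,cv2.WARP_POLAR_LINEAR+cv2.INTER_LINEAR).astype(float)
        V.append((po[:,9:20,2]-po[:,9:20,0]).clip(0).mean(1))
    x=[v-v.mean() for v in V];k=np.arange(-60,61);cc=[(x[0]*np.roll(x[1],s)).sum() for s in k]
    print("spoke shift image-cw deg still to go",k[int(np.argmax(cc))]/2, "corr",max(cc)/np.sqrt((x[0]**2).sum()*(x[1]**2).sum()))
E
python3 -c "
from h import *
goal(108,21,113,1)
compare('pics/top2.png')
for n in ('scene',): see(n)"
```

```text
t 22.3 pos [ 373.3 -139.2  223.4] yaw -156.2 q6 -75.3 F [0.3 1.1 0.6] width 0.0037474817064723394
shift cm [-19.164   0.201  11.053] roll 5.81 tool z [ 0.001  0.    -1.   ]
radius 217.1 bearing -174.9
all 54 [557.6 -53.7 143.2] bearing 114.9
top 38 [559.3 -53.5 148.5] bearing 113.52
spoke shift image-cw deg still to go 6.0 corr 0.9992804274828985
scene 75 [557.6 -53.4 134.9] bearing 115.6 r 73.9
scene 27 [558.5 -55.1 147.7] bearing 115.5 r 71.9
```

About 5.8° of turn is left: the grip bearings give 5.5–5.8° and the spokes 6.0° at correlation 0.999. I'll go back down behind the grip and nudge it that far.

Request:
send_rows(xyz=[[-4,0,0],[-4,0,0],[-4,0,0],[-4,0,0],[0,0,0],[0,0,4],[0,0,4],[0,0,3]], roll=[0,0,0,0,5.8,0,0,0], claw=[0,0,0,0,0,0,0,0])

```text
t: 23.4
ee_pos: [519.2, -74.2, 110.3]
orientation: [[-0.951, -0.31, -0.003], [-0.31, 0.951, -0.0], [0.003, 0.001, -1.0]]
contact_force: [0.4, -0.2, -0.2]
gripper_width: -0.001
grasp_force: 0.0
```

Request:
send_rows(xyz=[[0,0.5,0],[-0.6,0,0],[-0.6,0,0],[-0.6,0,0],[-0.4,0,0],[-0.3,0,0],[0,0,0],[0,0,0]], roll=[0,0,0,0,0,0,0,0], claw=[0,0,0,0,0,0,0,0])

```text
t: 24.4
ee_pos: [541.8, -62.1, 113.3]
orientation: [[-0.951, -0.309, 0.0], [-0.309, 0.951, 0.0], [-0.0, 0.0, -1.0]]
contact_force: [-0.5, -0.0, 0.7]
gripper_width: 0.002
grasp_force: 0.0
```

```bash
python3 -c "
from h import *
goal(108,21,113,1)
o=telemetry.get_obs();R=np.array(o['orientation']);print(R.T@(np.array([547.8,-60.2,113.4])-o['ee_pos']))"
```

```text
t 24.4 pos [541.8 -62.1 113.3] yaw -162.0 q6 -86.6 F [-0.5 -0.   0.7] width 0.0017785397609846546
shift cm [-0.648  0.024  0.029] roll 0.01 tool z [ 0.  0. -1.]
radius 75.0 bearing 129.5
[-6.29827307e+00  1.71323756e-03 -1.11667434e-01]
```

Request:
send_rows(xyz=[[-0.2,0,0],[-0.2,0,0],[-0.13,0,0],[-0.1,0,0],[0,0,0],[0,0,0],[0.5,0,0],[0.7,0,0]], roll=[0,0,0,0,0,0,0,0], claw=[0,0,0,0,0,0,0,0])

```text
t: 25.4
ee_pos: [536.3, -63.8, 113.2]
orientation: [[-0.951, -0.309, 0.0], [-0.309, 0.951, 0.0], [-0.001, 0.0, -1.0]]
contact_force: [-0.4, 0.7, -0.5]
gripper_width: 0.004
grasp_force: 0.0
```

Request:
send_rows(xyz=[[0.7,0,0],[0.7,0,-3],[0,0,-4],[4,0,-4],[4,0,0],[4,0,0],[4,0,0],[0,0,0]], roll=[0,0,0,0,0,0,0,0], claw=[0,0,0,0,0,0,0,0])

```text
t: 26.4
ee_pos: [369.7, -118.4, 224.5]
orientation: [[-0.951, -0.309, 0.004], [-0.309, 0.951, 0.001], [-0.004, -0.001, -1.0]]
contact_force: [0.3, 0.9, 0.6]
gripper_width: -0.0
grasp_force: 0.0
```

```bash
python3 -c "
from h import *
goal(108,21,113,1)
compare('pics/top3.png')
see('scene')
a=cv2.imread('pics/top3.png')[120:240,240:400];cv2.imwrite('pics/top3c.png',cv2.resize(a,None,fx=5,fy=5))"
```

```text
t 26.4 pos [ 369.7 -118.4  224.5] yaw -162.0 q6 -84.7 F [0.3 0.9 0.6] width -0.00045881055369119953
shift cm [-18.707   0.066  11.233] roll -0.03 tool z [ 0.004  0.001 -1.   ]
radius 219.8 bearing 179.6
all 54 [563.6 -51.2 143. ] bearing 109.62
top 37 [565.3 -51.  148.5] bearing 108.24
spoke shift image-cw deg still to go 0.5 corr 0.9997667493257639
scene 76 [563.7 -51.  134.3] bearing 110.5 r 73.7
scene 30 [565.7 -51.8 146.7] bearing 109.2 r 72.3
```

View pics/top3c.png

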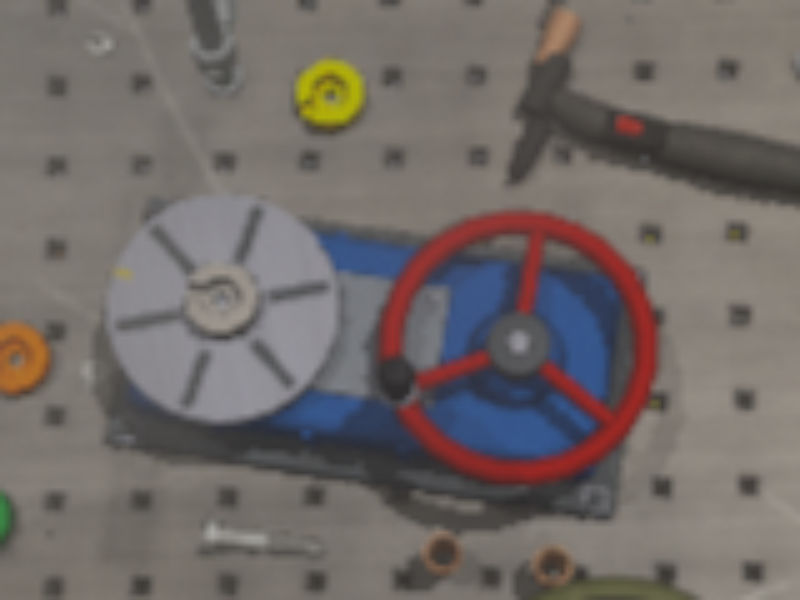

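The grip (397,378 in the crop) is back where it began, within about 0.5°. The faceplate mark moved from (142,374) to (122,272), one sixth of a turn. The collar still rides on the plate, the other things are undisturbed, and the gripper is clear.

```bash
python3 -c "
from h import *
print(job_done())"
```

```text
the job is handed in; nothing more can be done
None
```

I pushed the hand wheel one full turn clockwise with the fingers shut; the grip stopped within about 0.5° of where it started, the collar is still on the faceplate, the fingers are drawn clear, and the job was handed in at about 26 s of the 61 s allowed.

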